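# Set up the viewing post and the sample post

## Task

Set up the two posts for a visual check. In the middle of the green plate stand the dark magnetic block upright, lay the glass scale flat on top of the block and stand the loupe on the middle of the scale; in the middle of the blue plate lay the steel setting ring and stand the brass bush, flange down, centred on top of the ring. Leave the plug gauge and the memory stick where they lie.

Things in the scene. Friction and masses are not known exactly. Their poses are not given: they have to be found in the camera images.
- magnet_block: Loose dark grey magnetic base block with a round red button on one end. Solid body 50 (x) x 40 (y) x 36 mm high with a flat top; the button adds 6 mm at the -x end (18 mm across, centre 20 mm up). Origin: middle of the underside of body and button together, so the body spans x -22 to +28, y -20 to +20; z up. About 0.4 kg. Take it across the 40 mm (y).
- glass_scale: Loose glass scale in a thin black holder lying flat: 27 (x) x 76 (y) mm, 8.5 mm high where things bear on it. Origin: centre of the underside, z up. Take it across the 27 mm (x).
- loupe: Loose black round stand loupe, upright: foot 44 mm across up to 16 mm height, narrowing to a 36 mm round head between 22 and 31 mm height. Origin: centre of the foot's underside, z up. Take it by the head, across 36 mm.
- ring_gauge: Loose steel setting ring, lying flat: 52 mm outside, hole about 23 mm, 16 mm high. Origin: on its axis at the underside, z up. Take it across 52 mm.
- bush_brass: Loose turned brass bush standing on its flange: flange 32 mm across and 8 mm thick, neck 22 mm across up to 27 mm height. Origin: on its axis at the underside of the flange, z up. Take it by the neck, across 22 mm.
- plate_green: Fixed station plate with green top: aluminium, 90 x 90 mm (coloured face 78 x 78), top 12 mm above the bench. Origin: centre of the underside, z up.
- plate_blue: Fixed station plate with blue top, else like the green one: 90 x 90 mm, top 12 mm above the bench. Origin: centre of the underside, z up. Both lie on the grey bench in front of a closed black case; a tall hardness tester stands on the bench farther right, beyond y = -0.37, and on the desk a toggle clamp with an upright red lever about 0.13 m high stands near (0.63, 0.25): pass above it.
- plug_gauge: Bystander, loose: white plug gauge with hexagonal handle and a small red mark, lying on the bench, 20 x 89 x 18 mm, long along its y. Origin: centre of the underside. Leave alone.
- usb_stick: Bystander, loose: red memory stick lying on the desk, 17 x 42 x 8 mm, long along its y. Origin: centre of the underside. Leave alone.

How it is judged:
At the end, for the whole second after the job is handed in: All released, level within 0.1 rad, at rest, heights within 3 mm: block within 15 mm of the green plate's centre, scale on it within 12 mm of the block's origin, loupe on the scale within 10 mm of its centre; ring within 15 mm of the blue plate's centre, bush on it within 8 mm of its axis (horizontal distance between magnet_block and plate_green below 0.015 m and z of magnet_block in the frame of plate_green between 0.009 and 0.015 m and angle between each of magnet_block, glass_scale, loupe, ring_gauge, bush_brass's own z axis and vertical below 0.1 rad and linear speed of each of magnet_block, glass_scale, loupe, ring_gauge, bush_brass below 0.01 m/s and horizontal distance between glass_scale and magnet_block below 0.012 m and z of glass_scale in the frame of magnet_block between 0.033 and 0.039 m and horizontal distance between loupe and glass_scale below 0.01 m and z of loupe in the frame of glass_scale between 0.0055 and 0.0115 m and horizontal distance between ring_gauge and plate_blue below 0.015 m and z of ring_gauge in the frame of plate_blue between 0.009 and 0.015 m and horizontal distance between bush_brass and ring_gauge below 0.008 m and z of bush_brass in the frame of ring_gauge between 0.013 and 0.019 m); the robot touches nothing.
It fails at once if the plug gauge is moved more than 25 mm (distance of plug_gauge from where it was at the start of the episode above 0.025 m).
It fails at once if the memory stick is moved more than 25 mm (distance of usb_stick from where it was at the start of the episode above 0.025 m).
It also fails if it takes over 120 s, if anything falls off the work surface, if the arm or the gripper's body presses on something with over 40 N, if the wrist force passes 120 N, or if a joint passes its speed limit or range.

## Robot

A 7-joint arm with a two-finger parallel gripper is mounted at the origin on a cart in front of the work surface, level with it; the furniture and walls round the work are solid. World frame = base frame: x ahead of the robot, y to its left, z up, the work surface at z = 0. Lengths are in m, angles in rad, forces in N, time in s.
With the tool pointing down it reaches from about 0.425 to 0.95 m from the base axis. Payload 4.7 kg.
Tool frame: the origin (TCP) lies midway between the tips of the shut fingers; the grasp point (between the pads) lies 19 mm behind it (bot.pinch_z is the distance from the TCP to the grasp point, in m); z points along the fingers, y is the line along which they close (so a half turn about z gives the same grasp; the last joint's range is limited). The gripper opens to 85 mm and grips with 20 to 120 N. Pads are 22 mm wide; open, the fingers measure 114 mm over their backs; the gripper's body (76 mm by 85 mm) begins 54 mm behind the grasp point. The pads swing forward as they close: fully open they stand 13 mm farther back than shut.
Start: joints at [1.118, 0.469, -0.049, 1.532, 0.024, 1.141, -0.082], TCP at [0.278, -0.615, 0.231] pointing down, gripper open.
Joint ranges: [-2.59, 2.59], [-0.33, 1.99], [-1.39, 1.29], [0.1, 2.45], [-1.04, 4.18], [0.21, 1.99], [-2.66, 2.66]. Speed limits (rad/s): [2.57, 2.57, 3.14, 3.14, 3.14, 3.14, 3.14].

## Interface

Orientations are given as a rotation vector (axis times angle).
In Python, from bench import bot, grab_frame, workorder, spotter gives the robot as it stands.
- The arm moves only by the shell command python3 -m creep 'ROWS'. ROWS is a JSON object of lists of equal length, an entry for each row: "jaw": the closure, from -1 (fully open) to 1 (shut); "travel": the shift along the tool's x, y, z in mm, a list of three; "twist": the turn about the tool's z in degrees. A call has 1 to 12 rows; each row shifts and turns the commanded pose from where the row before left it, along the tool's axes as they then stand; what a row does not reach is not made up. A row lasts 1/12 s, in which the tool goes at most 41.7 mm and 7.16 degrees, less where a joint would pass 70% of its speed; a pose out of reach is approached as far as the arm can. A call with a gripper value outside its range is refused whole. The fingers move at their own pace and stop on an object; the grip force is fixed at half the most. Time passes only in rows, so rows that do not move let the fingers close. It gives the time, the measured TCP pose, the force, the opening and the grip force at its end, in the units of the state.
- bot.sense(): the state, without advancing time (a new reading comes with each control period).
- grab_frame(name): name is "scene" or "top" or "wrist"; returns a dict with "color" (384x512x3 uint8, blue, green, red), "fx", "fy", "cx", "cy" (pixels), "D" ([k1, k2, p1, p2, k3] as OpenCV has them; the pictures are not rectified), "pose" (4x4, takes a point from camera to world coordinates). Camera axes: x right, y down, z forward; pixel columns grow to the right and rows downward; lengths in m; the calibration is good to about 2 mm. A picture is of the moment at which its call begins. There is no depth.
- workorder.hand_in(): hands the job in; it is judged then, once.
Trained networks look in a picture, given as the dict that the camera call returned (one of the last four; its "shot" number tells which), for a name from the list of things; names that differ only in an ending like _2 or _b are one class to them, and where a whole thing is asked for, a point or a joint stands for the part that bears it (a point fixed in the world has none). Each returns a list of dicts, best first, with "conf" (0 to 1); they miss things now and then, are a little off and sometimes report something else, mostly with a low value. They report only what shows in the picture. A call takes as long as a camera call.
- spotter.masks_of(name, picture): "mask" (384x512 bool, what is visible of it) and "bbox" ([left, top, right, bottom] in pixels, round what is visible of it).
- spotter.pinpoint(name, picture): "centre" ([column, row] in pixels: a listed point, or the origin of a listed thing).
The state is a dict: "clock": time; "joints": joint angles; "joint_vel": joint speeds; "joint_torque": joint torques, N m; "eef_pos": TCP position; "ee_rot": TCP orientation; "contact_force": force on the tool from outside, world axes, zero at the start; "torque": the same for the moment, N m; "opening": opening from 0.0 (shut) to 1.0 (fully open); "grasp_force": force on a finger pad.
Only numpy, scipy, OpenCV 4.12 (cv2) and the standard library are available. Lean on these libraries where they do the work, as an engineer would, in place of code of your own. Each camera call takes 0.05 s, during which the arm holds its last target. There are 200 camera calls.

## Working session

There is one attempt and no reset: what is moved stays moved. The work goes in short steps, Python scripts to look and compute and a shell command to move; the robot and the scene stay as the last step left them, time stands still between calls to the robot, and variables do not carry over. Pictures are saved under pics/ and viewed, at most 14 in all, crops included, and the job is handed in when it is done.

```bash
mkdir -p pics; ls; cat > h.py <<'E'
import numpy as np, cv2
from bench import bot, grab_frame, workorder, spotter
from scipy.spatial.transform import Rotation as R
def ray(f,px):
    K=np.array([[f["fx"],0,f["cx"]],[0,f["fy"],f["cy"]],[0,0,1.]])
    u=cv2.undistortPoints(np.array([[px]],float),K,np.array(f["D"],float))[0,0]
    P=np.array(f["pose"]); return P[:3,3],P[:3,:3]@np.array([u[0],u[1],1])
def at(f,px,z):
    o,d=ray(f,px); return o+d*(z-o[2])/d[2]
E
python3 - <<'E'
from h import *
s=bot.sense(); print({k:np.round(s[k],3) for k in s}, bot.pinch_z)
print(np.round(R.from_rotvec(s["ee_rot"]).as_matrix(),3).tolist())
for c in ["scene","top","wrist"]:
    f=grab_frame(c); cv2.imwrite(f"pics/{c}0.png",f["color"]); P=np.array(f["pose"]); print(c,f["fx"],P[:3,3].round(3),P[:3,2].round(2))
    for n in ["magnet_block","glass_scale","loupe","ring_gauge","bush_brass","plate_green","plate_blue","plug_gauge","usb_stick"]:
        z={"plate_green":0,"plate_blue":0}.get(n,0)
        r=spotter.pinpoint(n,f)[:2]
        print(n,[(round(q["conf"],2),np.round(q["centre"]).tolist(),at(f,q["centre"],z)[:2].round(3).tolist()) for q in r])
E
```

```text
pics
{'clock': np.float64(0.0), 'joints': array([ 1.118,  0.469, -0.049,  1.534,  0.024,  1.141, -0.082]), 'joint_vel': array([ 0.001,  0.001,  0.001, -0.001, -0.001, -0.001, -0.001]), 'joint_torque': array([-1.0000e-03, -5.1030e+01, -4.7000e-02, -2.3771e+01,  1.1000e-02,
        7.0000e-03,  0.0000e+00]), 'eef_pos': array([ 0.277, -0.615,  0.23 ]), 'ee_rot': array([-3.069e+00, -6.600e-01,  1.000e-03]), 'contact_force': array([ 0.393, -0.097,  0.252]), 'torque': array([ 0.006, -0.027,  0.002]), 'grasp_force': np.float64(0.0), 'opening': np.float64(1.0)} 0.0187
[[0.912, 0.411, -0.001], [0.411, -0.912, 0.002], [-0.0, -0.002, -1.0]]
scene 486.68146196871703 [-0.429  1.147  0.71 ] [ 0.6  -0.67 -0.43]
magnet_block [(0.52, [207.0, 250.0], [0.422, 0.38])]
glass_scale [(0.49, [180.0, 226.0], [0.579, 0.341])]
loupe [(0.7, [320.0, 182.0], [0.458, -0.213]), (0.54, [204.0, 250.0], [0.427, 0.387])]
ring_gauge [(0.79, [249.0, 243.0], [0.362, 0.273])]
bush_brass [(0.38, [226.0, 224.0], [0.483, 0.241])]
plate_green [(0.86, [249.0, 192.0], [0.591, 0.021]), (0.3, [285.0, 186.0], [0.529, -0.099])]
plat
[... 373 characters left out ...]
, 169.0], [0.573, 0.034])]
loupe [(0.49, [368.0, 206.0], [0.472, -0.209])]
ring_gauge [(0.71, [192.0, 240.0], [0.382, 0.27]), (0.22, [370.0, 207.0], [0.468, -0.212])]
bush_brass [(0.58, [206.0, 205.0], [0.477, 0.232])]
plate_green [(0.95, [281.0, 172.0], [0.567, 0.028]), (0.31, [162.0, 172.0], [0.568, 0.354])]
plate_blue [(0.86, [337.0, 177.0], [0.55, -0.126])]
plug_gauge [(0.78, [388.0, 150.0], [0.624, -0.267])]
usb_stick [(0.56, [133.0, 194.0], [0.507, 0.435]), (0.41, [374.0, 207.0], [0.467, -0.224])]
wrist 264.28718781674445 [ 0.34  -0.586  0.374] [-0.25 -0.11 -0.96]
magnet_block []
glass_scale []
loupe []
ring_gauge []
bush_brass []
plate_green []
plate_blue []
plug_gauge []
usb_stick []
```

```bash
python3 - <<'E'
from h import *
f=grab_frame("top"); g=grab_frame("scene")
c=cv2.resize(f["color"][100:290,100:440],None,fx=2.35,fy=2.35,interpolation=cv2.INTER_CUBIC); cv2.imwrite("pics/top1.png",c)
c=cv2.resize(g["color"][100:300,120:400],None,fx=2.8,fy=2.8,interpolation=cv2.INTER_CUBIC); cv2.imwrite("pics/scene1.png",c)
for n in ["magnet_block","glass_scale","loupe","ring_gauge","bush_brass","plate_green","plate_blue","plug_gauge"]:
    a=spotter.pinpoint(n,f); b=spotter.pinpoint(n,g)
    if a and b:
        o,d=ray(f,a[0]["centre"]);p,e=ray(g,b[0]["centre"])
        t=np.linalg.lstsq(np.c_[d,-e],p-o,rcond=None)[0]; print(n,((o+t[0]*d+p+t[1]*e)/2).round(3),np.linalg.norm(o+t[0]*d-p-t[1]*e).round(3))
E
```

```text
magnet_block [0.429 0.378 0.001] 0.0
glass_scale [ 0.569  0.347 -0.005] 0.009
loupe [ 0.466 -0.215 -0.002] 0.002
ring_gauge [ 0.377  0.272 -0.005] 0.009
bush_brass [ 0.489  0.226 -0.002] 0.004
plate_green [ 0.573  0.031 -0.005] 0.005
plate_blue [ 0.542 -0.12  -0.002] 0.001
plug_gauge [0.416 0.224 0.244] 0.274
```

View pics/top1.png

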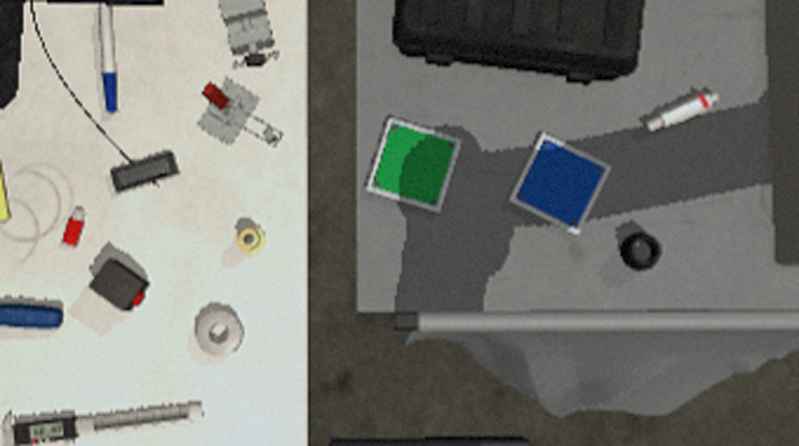

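View pics/scene1.png

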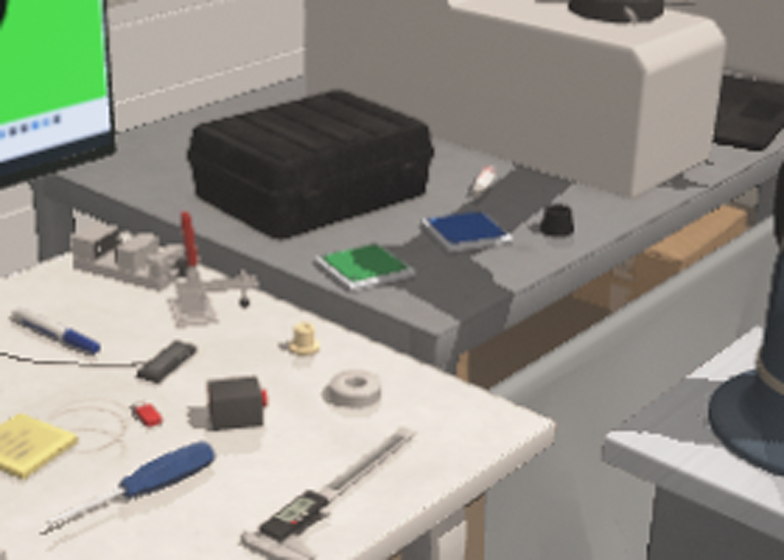

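```bash
cat >> h.py <<'E'
def tool():
    s=bot.sense(); M=R.from_rotvec(s["ee_rot"]).as_matrix(); return np.array(s["eef_pos"]),M,s
def go(x,y,z,phi=None):
    "print tool-frame mm to target; twist deg so that the tool's y line lies along world angle phi (deg, mod 180); travel valid before twist"
    p,M,s=tool(); d=M.T@(np.array([x,y,z])-p)*1000
    a=np.degrees(np.arctan2(M[1,1],M[0,1]))
    t=None if phi is None else (a-phi+90)%180-90
    print("pos",p.round(4),"yaw_y",a.round(1),"tilt",np.degrees(np.arccos(-M[2,2])).round(1),"| travel",d.round(1),"norm",np.linalg.norm(d).round(),"twist",t,"| j7",np.degrees(s["joints"][6]).round(),"open",round(float(s["opening"]),3),"F",np.round(s["contact_force"],1),"t",round(float(s["clock"]),2))
def rect(f,name,z,i=0):
    m=spotter.masks_of(name,f)
    if not m: return None
    k=m[i]["mask"].astype(np.uint8); c=max(cv2.findContours(k,cv2.RETR_EXTERNAL,cv2.CHAIN_APPROX_NONE)[0],key=cv2.contourArea)
    w=np.array([at(f,q[0],z)[:2] for q in c],np.float32)*1000
    (cx,cy),(a,b),th=cv2.minAreaRect(w)
    if b>a: a,b,th=b,a,th+90
    return round(m[i]["conf"],2),(round(cx),round(cy)),"long",round(a),"short",round(b),"long dir",round(th%180,1)
E
python3 -m creep '{"jaw":[-1,-1,-1,-1,-1,-1,-1,-1,-1,-1,-1,-1],"travel":[[20,-27,-5],[20,-27,-5],[20,-27,-5],[20,-27,-5],[20,-27,-5],[20,-27,-5],[20,-27,-5],[20,-27,-5],[27,-22,0],[27,-22,0],[27,-22,0],[27,-22,0]],"twist":[0,0,0,0,0,0,0,0,0,0,0,0]}'
python3 - <<'E'
from h import *
f=grab_frame("top")
for n,z in [("magnet_block",.036),("glass_scale",.0085),("ring_gauge",.016),("bush_brass",.027),("plate_green",.012),("plate_blue",.012)]: print(n,rect(f,n,z))
go(.377,.272,.2,36)
E
```

```text
clock: 3.4
eef_pos: [0.3973, -0.2264, 0.2718]
ee_rot: [3.07, 0.66, 0.001]
contact_force: [0.9, 0.4, 0.5]
opening: 0.998
grasp_force: 0.0
magnet_block (0.57, (433, 375), 'long', 60, 'short', 44, 'long dir', 55.4)
glass_scale (0.55, (563, 356), 'long', 78, 'short', 31, 'long dir', 107.3)
ring_gauge (0.66, (378, 265), 'long', 54, 'short', 51, 'long dir', 89.8)
bush_brass None
plate_green (0.4, (469, -215), 'long', 44, 'short', 39, 'long dir', 134.1)
plate_blue (0.88, (546, -126), 'long', 91, 'short', 89, 'long dir', 62.7)
pos [ 0.3962 -0.2293  0.2713] yaw_y -65.9 tilt 0.0 | travel [ 187.4 -465.4   71.1] norm 507.0 twist 78.133338576668 | j7 -43.0 open 1.005 F [-0.1 -0.1  0.5] t 3.75
```

```bash
python3 -m creep '{"jaw":[-1,-1,-1,-1,-1,-1,-1,-1,-1,-1,-1,-1],"travel":[[25,-31,0],[25,-31,0],[25,-31,0],[25,-31,0],[25,-31,0],[25,-31,0],[6,-35,10],[6,-35,10],[6,-35,10],[6,-35,10],[6,-35,10],[6,-35,10]],"twist":[0,0,0,0,0,0,0,0,0,0,0,0]}'
python3 -m creep '{"jaw":[-1,-1,-1,-1,-1,-1,-1,-1,-1,-1,-1],"travel":[[0,0,0],[0,0,0],[0,0,0],[0,0,0],[0,0,0],[0,0,0],[0,0,0],[0,0,0],[0,0,0],[0,0,0],[0,0,0]],"twist":[7.1,7.1,7.1,7.1,7.1,7.1,7.1,7.1,7.1,7.1,7.1]}'
python3 - <<'E'
from h import *
f=grab_frame("wrist"); cv2.imwrite("pics/w2.png",f["color"])
for n,z in [("ring_gauge",.016),("bush_brass",.027),("magnet_block",.036)]:
    print(n,rect(f,n,z),[(round(q["conf"],2),at(f,q["centre"],0)[:2].round(4)) for q in spotter.pinpoint(n,f)[:1]])
go(.378,.268,.1)
E
```

```text
clock: 4.75
eef_pos: [0.4039, 0.2096, 0.2109]
ee_rot: [3.072, 0.655, 0.001]
contact_force: [0.2, -0.1, 1.1]
opening: 0.999
grasp_force: 0.0
clock: 5.67
eef_pos: [0.4049, 0.2044, 0.2025]
ee_rot: [2.996, -0.868, -0.016]
contact_force: [0.7, 0.7, -0.2]
opening: 0.995
grasp_force: 0.0
ring_gauge (0.81, (378, 267), 'long', 55, 'short', 52, 'long dir', 146.9) [(0.55, array([0.3742, 0.2702]))]
bush_brass (0.97, (482, 229), 'long', 31, 'short', 30, 'long dir', 57.5) [(0.78, array([0.4833, 0.2356]))]
magnet_block (0.79, (434, 372), 'long', 66, 'short', 52, 'long dir', 54.5) [(0.7, array([0.4316, 0.3766]))]
pos [0.4042 0.2055 0.2025] yaw_y -122.0 tilt 1.4 | travel [-54.9 -41.5 101.8] norm 123.0 twist None | j7 -152.0 open 1.0 F [ 0.1 -1.1 -0.6] t 6.02
```

View pics/w2.png

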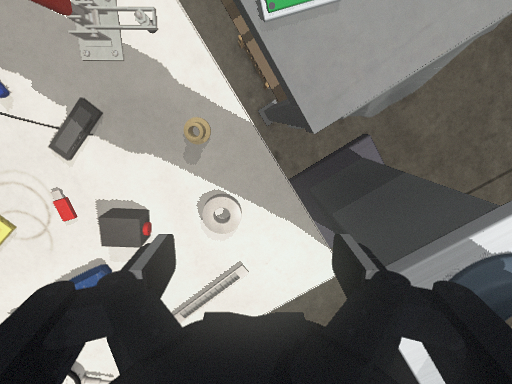

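```bash
python3 -m creep '{"jaw":[-1,-1,-1,-1,-1,-1,-1,-1,-1,-1,-1,-1],"travel":[[0,0,0],[0,0,0],[0,0,0],[0,0,0],[0,0,0],[0,0,0],[0,0,0],[0,0,0],[0,0,0],[0,0,0],[0,0,0],[0,0,0]],"twist":[-7,-7,-7,-7,-7,-7,-7,-7,-7,-7,-7,-7]}'
python3 - <<'E'
from h import *
go(.377,.268,.06,-37)
f=grab_frame("wrist")
print(rect(f,"ring_gauge",.016))
E
```

```text
clock: 7.02
eef_pos: [0.4045, 0.2048, 0.2026]
ee_rot: [2.813, 1.378, -0.036]
contact_force: [0.4, -0.2, -0.1]
opening: 1.002
grasp_force: 0.0
pos [0.4045 0.2048 0.2026] yaw_y -37.8 tilt 1.4 | travel [ 36.5 -60.2 141.8] norm 158.0 twist -0.8013768651311466 | j7 -70.0 open 1.002 F [ 0.4 -0.2 -0.1] t 7.02
(0.66, (377, 269), 'long', 52, 'short', 49, 'long dir', 4.8)
```

```bash
python3 -m creep '{"jaw":[-1,-1,-1,-1,-1,-1],"travel":[[9,-15,20],[9,-15,30],[9,-15,30],[9,-15,30],[0,0,30],[0,0,0]],"twist":[0,0,0,0,0,0]}'
python3 - <<'E'
from h import *
go(.377,.268,.004)
E
```

```text
clock: 7.62
eef_pos: [0.3733, 0.2666, 0.0574]
ee_rot: [2.815, 1.369, -0.052]
contact_force: [-0.5, -0.9, -0.2]
opening: 1.001
grasp_force: 0.0
pos [0.3733 0.2666 0.0574] yaw_y -38.1 tilt 2.0 | travel [ 5.2  2.2 53.2] norm 54.0 twist None | j7 -78.0 open 1.001 F [-0.5 -0.9 -0.2] t 7.62
```

```bash
python3 -m creep '{"jaw":[-1,-1,-1,-1,1,1,1,1,1,1,1,1],"travel":[[3,1,18],[2,1,18],[0,0,16],[0,0,0],[0,0,0],[0,0,0],[0,0,0],[0,0,0],[0,0,0],[0,0,0],[0,0,0],[0,0,0]],"twist":[0,0,0,0,0,0,0,0,0,0,0,0]}'
python3 - <<'E'
from h import *
s=bot.sense();print(s["joints"].round(3));go(.43,.1,.2)
E
```

```text
clock: 8.62
eef_pos: [0.3813, 0.271, 0.0117]
ee_rot: [2.816, 1.372, -0.032]
contact_force: [-1.7, -1.6, 10.3]
opening: 0.547
grasp_force: 59.9
[-0.734  0.476  0.029  2.18  -0.02   0.508 -1.355]
pos [0.3813 0.271  0.0117] yaw_y -38.1 tilt 1.3 | travel [-108.8  143.6 -186.1] norm 259.0 twist None | j7 -78.0 open 0.547 F [-1.7 -1.6 10.3] t 8.62
```

```bash
python3 -m creep '{"jaw":[1,1,1,1,1,1],"travel":[[0,0,-25],[0,0,-35],[0,0,-35],[0,0,-35],[0,0,-30],[0,0,0]],"twist":[0,0,0,0,0,0]}'
python3 - <<'E'
from h import *
f=grab_frame("wrist"); cv2.imwrite("pics/w3.png",f["color"])
p,M,s=tool(); r=rect(f,"ring_gauge",p[2]+.005); print(r, s["grasp_force"])
go(.46,.05,.2)
E
```

```text
clock: 9.12
eef_pos: [0.3863, 0.2759, 0.1763]
ee_rot: [2.819, 1.373, -0.015]
contact_force: [1.0, 0.8, -1.3]
opening: 0.542
grasp_force: 61.9
None 61.65106550382916
pos [0.3834 0.2736 0.1712] yaw_y -38.0 tilt 1.2 | travel [-129.5  198.1  -26.2] norm 238.0 twist None | j7 -78.0 open 0.548 F [-0.9 -0.  -2.5] t 9.22
```

View pics/w3.png

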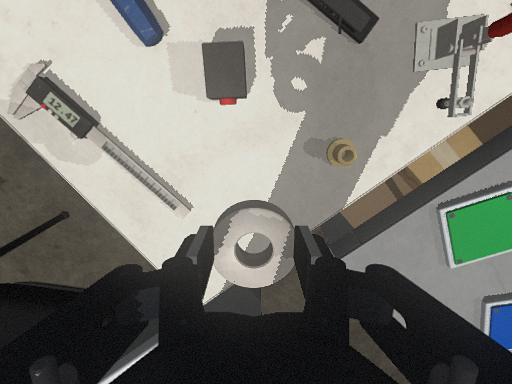

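```bash
python3 -m creep '{"jaw":[1,1,1,1,1,1,1,1,1,1,1,1],"travel":[[-21.5,33,-5],[-21.5,33,-5],[-21.5,33,-5],[-21.5,33,-5],[-21.5,33,-5],[-21.5,33,0],[-16,34,0],[-16,34,0],[-16,34,0],[-16,34,0],[-16,34,0],[0,0,0]],"twist":[0,0,0,0,0,0,0,0,0,0,0,0]}'
python3 - <<'E'
from h import *
f=grab_frame("wrist"); g=grab_frame("top"); cv2.imwrite("pics/w4.png",f["color"])
for h in (f,g):
  for n in("plate_blue","plate_green"): print(rect(h,n,.012),[(round(q["conf"],2),at(h,q["centre"],0)[:2].round(4)) for q in spotter.pinpoint(n,h)[:1]])
go(.546,-.12,.04)
E
```

```text
clock: 10.22
eef_pos: [0.5454, -0.1261, 0.1979]
ee_rot: [2.818, 1.355, -0.04]
contact_force: [-0.1, -0.7, -1.7]
opening: 0.541
grasp_force: 62.1
(0.84, (547, -124), 'long', 89, 'short', 88, 'long dir', 62.9) [(0.72, array([ 0.5426, -0.1275]))]
(0.87, (569, 41), 'long', 90, 'short', 89, 'long dir', 71.8) [(0.83, array([0.571 , 0.0406]))]
None [(0.87, array([ 0.5455, -0.1217]))]
(0.62, (569, 42), 'long', 91, 'short', 90, 'long dir', 70.2) [(0.84, array([0.5748, 0.0308]))]
pos [ 0.5445 -0.1165  0.1993] yaw_y -37.9 tilt 1.4 | travel [  2.1   3.5 159.2] norm 159.0 twist None | j7 -25.0 open 0.542 F [ 0.2 -0.4 -2.1] t 10.72
```

View pics/w4.png

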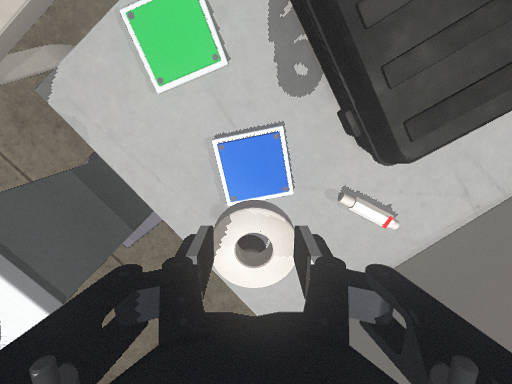

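```bash
python3 -m creep '{"jaw":[1,1,1,1,1,1,1,1,1],"travel":[[0,3,30],[0,3,35],[0,0,35],[0,0,35],[0,0,20],[0,0,10],[0,0,5],[0,0,0],[0,0,0]],"twist":[0,0,0,0,0,0,0,0,0]}'
python3 - <<'E'
from h import *
go(.549,-.121,.024)
E
```

```text
clock: 11.47
eef_pos: [0.5478, -0.1245, 0.0305]
ee_rot: [2.814, 1.372, -0.033]
contact_force: [-1.5, -0.5, -1.3]
opening: 0.546
grasp_force: 62.1
pos [ 0.5478 -0.1245  0.0305] yaw_y -38.0 tilt 1.3 | travel [ 3.6 -1.2  6.4] norm 7.0 twist None | j7 -20.0 open 0.546 F [-1.5 -0.5 -1.3] t 11.47
```

```bash
python3 -m creep '{"jaw":[1,1,1,1],"travel":[[3,0,3],[0,0,2],[0,0,1],[0,0,0]],"twist":[0,0,0,0]}'
python3 - <<'E'
from h import *
go(.549,-.121,.024)
E
```

```text
clock: 11.8
eef_pos: [0.5492, -0.1218, 0.024]
ee_rot: [2.814, 1.373, -0.033]
contact_force: [0.8, 1.2, 0.8]
opening: 0.542
grasp_force: 63.6
pos [ 0.5492 -0.1218  0.024 ] yaw_y -38.0 tilt 1.3 | travel [ 0.5 -0.7 -0. ] norm 1.0 twist None | j7 -20.0 open 0.542 F [0.8 1.2 0.8] t 11.8
```

```bash
python3 -m creep '{"jaw":[1,1,1],"travel":[[0,0,1],[0,0,1],[0,0,0]],"twist":[0,0,0]}'
```

```text
clock: 12.05
eef_pos: [0.5493, -0.1219, 0.0236]
ee_rot: [2.815, 1.373, -0.032]
contact_force: [-4.7, 2.8, 17.0]
opening: 0.542
grasp_force: 68.8
```

Contact. Release, lift, and check.

```bash
python3 -m creep '{"jaw":[-1,-1,-1,-1,-1,-1,-1,-1,-1,-1,-1],"travel":[[0,0,0],[0,0,0],[0,0,0],[0,0,0],[0,0,0],[0,0,-15],[0,0,-35],[0,0,-35],[0,0,-35],[0,0,-35],[0,0,-20]],"twist":[0,0,0,0,0,0,0,0,0,0,0]}'
python3 - <<'E'
from h import *
f=grab_frame("wrist")
print(rect(f,"ring_gauge",.028),rect(f,"plate_blue",.012),[(round(q["conf"],2),at(f,q["centre"],.012)[:2].round(4)) for q in spotter.pinpoint("ring_gauge",f)[:1]])
go(.46,.05,.21)
E
```

```text
clock: 12.97
eef_pos: [0.5527, -0.1194, 0.2]
ee_rot: [2.813, 1.371, -0.029]
contact_force: [0.2, 0.2, -0.0]
opening: 0.999
grasp_force: 0.0
(0.68, (473, -209), 'long', 53, 'short', 40, 'long dir', 51.8) (0.86, (547, -124), 'long', 89, 'short', 89, 'long dir', 62.7) [(0.93, array([ 0.5417, -0.1265]))]
pos [ 0.551  -0.1188  0.196 ] yaw_y -38.0 tilt 1.4 | travel [  76.6 -175.6  -15.6] norm 192.0 twist None | j7 -24.0 open 1.002 F [-0.2  0.3 -0.9] t 13.17
```

```bash
python3 -m creep '{"jaw":[-1,-1,-1,-1,-1,-1,-1,-1,-1,-1,-1],"travel":[[15.3,-35,-3],[15.3,-35,-3],[15.3,-35,-3],[15.3,-35,-3],[15.3,-35,-3],[30,-18,0],[30,-18,0],[30,-18,0],[30,-18,0],[25,-15,0],[0,0,0]],"twist":[0,0,0,0,0,0,0,0,0,0,0]}'
python3 - <<'E'
from h import *
f=grab_frame("wrist")
print(rect(f,"bush_brass",.02),[(round(q["conf"],2),at(f,q["centre"],0)[:2].round(4)) for q in spotter.pinpoint("bush_brass",f)[:1]])
print(rect(f,"magnet_block",.036),rect(f,"glass_scale",.0085))
go(.484,.233,.06)
E
```

```text
clock: 14.08
eef_pos: [0.4799, 0.2242, 0.2037]
ee_rot: [2.811, 1.387, -0.039]
contact_force: [-0.7, 0.6, 0.6]
opening: 1.001
grasp_force: 0.0
(0.82, (485, 235), 'long', 31, 'short', 30, 'long dir', 52.5) [(0.73, array([0.4838, 0.2309]))]
(0.97, (435, 376), 'long', 56, 'short', 51, 'long dir', 53.2) (0.63, (496, 434), 'long', 42, 'short', 18, 'long dir', 142.7)
pos [0.4811 0.2153 0.205 ] yaw_y -38.2 tilt 1.6 | travel [ 19.7  -8.4 144.5] norm 146.0 twist None | j7 -65.0 open 0.998 F [-1.1 -0.9  0.9] t 14.33
```

```bash
python3 -m creep '{"jaw":[-1,-1,-1,-1,-1,-1,-1],"travel":[[10,-4,30],[10,-4,30],[0,0,30],[0,0,30],[0,0,22],[0,0,0],[0,0,0]],"twist":[0,0,0,0,0,0,0]}'
python3 - <<'E'
from h import *
go(.484,.234,.0115)
E
```

```text
clock: 14.92
eef_pos: [0.4848, 0.2336, 0.063]
ee_rot: [2.816, 1.369, -0.04]
contact_force: [0.4, -0.4, 0.3]
opening: 1.005
grasp_force: 0.0
pos [0.4848 0.2336 0.063 ] yaw_y -38.1 tilt 1.6 | travel [ 1.3 -0.8 51.5] norm 51.0 twist None | j7 -65.0 open 1.005 F [ 0.4 -0.4  0.3] t 14.92
```

```bash
python3 -m creep '{"jaw":[-1,-1,-1,-1,-1,1,1,1,1,1,1,1],"travel":[[1,0,20],[0,0,20],[0,0,11],[0,0,0],[0,0,0],[0,0,0],[0,0,0],[0,0,0],[0,0,0],[0,0,0],[0,0,0],[0,0,0]],"twist":[0,0,0,0,0,0,0,0,0,0,0,0]}'
python3 - <<'E'
from h import *
go(.46,.05,.23)
E
```

```text
clock: 15.92
eef_pos: [0.4851, 0.2353, 0.0132]
ee_rot: [2.815, 1.373, -0.035]
contact_force: [-2.0, -0.7, 6.4]
opening: 0.219
grasp_force: 58.5
pos [0.4851 0.2353 0.0132] yaw_y -38.0 tilt 1.4 | travel [-166.6   94.  -213. ] norm 286.0 twist None | j7 -64.0 open 0.219 F [-2.  -0.7  6.4] t 15.92
```

```bash
python3 -m creep '{"jaw":[1,1,1,1,1,1,1,1,1,1,1],"travel":[[0,0,-20],[0,0,-35],[0,0,-35],[0,0,-35],[0,0,-35],[-33,19,-25],[-33,19,0],[-33,19,0],[-33,19,0],[-33,19,0],[0,0,0]],"twist":[0,0,0,0,0,0,0,0,0,0,0]}'
python3 - <<'E'
from h import *
f=grab_frame("wrist"); cv2.imwrite("pics/w5.png",f["color"])
print(rect(f,"ring_gauge",.028),rect(f,"plate_blue",.012),[(round(q["conf"],2),at(f,q["centre"],.012)[:2].round(4)) for q in spotter.pinpoint("ring_gauge",f)[:2]])
go(.544,-.125,.2)
E
```

```text
clock: 16.83
eef_pos: [0.4598, 0.0451, 0.1993]
ee_rot: [2.821, 1.355, -0.04]
contact_force: [-0.1, 0.3, -0.2]
opening: 0.22
grasp_force: 59.0
(0.65, (544, -121), 'long', 61, 'short', 52, 'long dir', 98.6) (0.91, (545, -121), 'long', 92, 'short', 91, 'long dir', 62.3) [(0.7, array([ 0.5431, -0.1307]))]
pos [0.4616 0.0542 0.1992] yaw_y -38.0 tilt 1.4 | travel [-90.6 175.2   1.1] norm 197.0 twist None | j7 -48.0 open 0.214 F [ 0.2 -0.5 -0. ] t 17.03
```

View pics/w5.png

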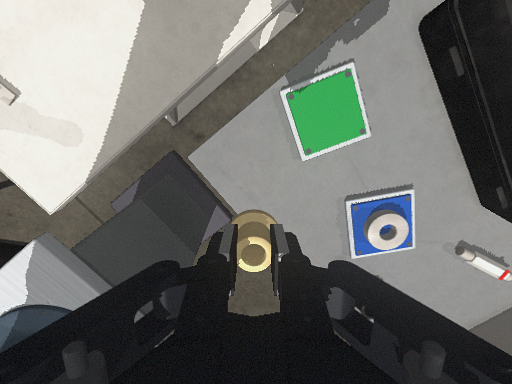

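```bash
python3 - <<'E'
from h import *
f=grab_frame("wrist"); g=grab_frame("top"); s=grab_frame("scene")
print("hole(view)",at(f,(388.5,232),.026)[:2].round(4))
# blue is hidden inside the hole / plate centroid by colour
hsv=cv2.cvtColor(f["color"],cv2.COLOR_BGR2HSV)
for q in spotter.masks_of("ring_gauge",f)[:1]:
    ys,xs=np.where(q["mask"]); print("mask centroid",xs.mean(),ys.mean(),q["bbox"])
for n,h in(("top",g),("scene",s)): print(n,rect(h,"ring_gauge",.028),rect(h,"plate_blue",.012),[(round(q["conf"],2),at(h,q["centre"],.012)[:2].round(4)) for q in spotter.pinpoint("ring_gauge",h)[:1]])
c=f["color"][180:290,330:450]; cv2.imwrite("pics/w6.png",cv2.resize(c,None,fx=5,fy=5,interpolation=cv2.INTER_CUBIC))
E
```

```text
hole(view) [ 0.55   -0.1162]
mask centroid 386.7665165165165 237.49324324324326 [363.7, 219.3, 408.2, 256.0]
top (0.67, (545, -127), 'long', 51, 'short', 51, 'long dir', 134.5) (0.92, (546, -125), 'long', 90, 'short', 87, 'long dir', 62.5) [(0.62, array([ 0.5498, -0.1227]))]
scene (0.55, (530, -107), 'long', 98, 'short', 53, 'long dir', 129.3) (0.58, (527, -99), 'long', 102, 'short', 95, 'long dir', 43.8) [(0.65, array([ 0.5405, -0.1196]))]
```

View pics/w6.png

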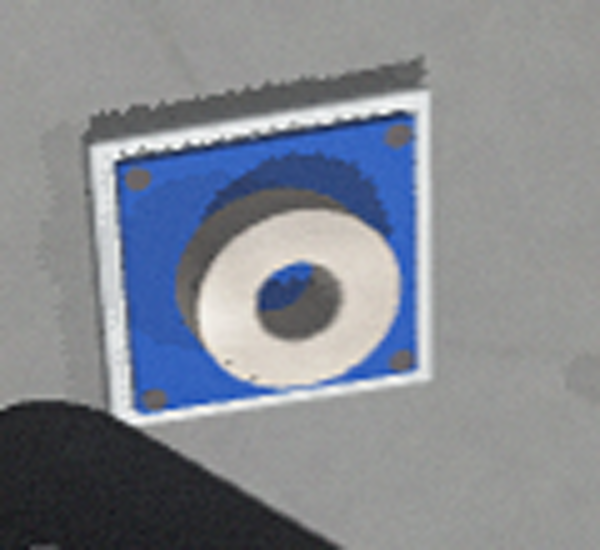

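```bash
python3 - <<'E'
from h import *
f=grab_frame("wrist")
print(at(f,(390,239.8),.028)[:2].round(4), "plate", [at(f,(330+a/5,180+b/5),.012)[:2].round(3) for a,b in((90,142),(428,92),(432,376),(115,420))])
E
```

```text
[ 0.5455 -0.1267] plate [array([ 0.527, -0.064]), array([ 0.603, -0.106]), array([ 0.565, -0.182]), array([ 0.488, -0.14 ])]
```

```bash
python3 -m creep '{"jaw":[1,1,1,1,1,1,1,1,1,1,1,1],"travel":[[-18,35.5,0],[-18,35.5,0],[-18,35.5,0],[-18,35.5,0],[-18,35.5,0],[0,0,35],[0,0,35],[0,0,35],[0,0,30],[0,0,10],[0,0,0],[0,0,0]],"twist":[0,0,0,0,0,0,0,0,0,0,0,0]}'
python3 - <<'E'
from h import *
go(.546,-.126,.043)
E
```

```text
clock: 18.58
eef_pos: [0.5443, -0.1299, 0.0569]
ee_rot: [2.815, 1.372, -0.035]
contact_force: [0.7, 0.2, 0.1]
opening: 0.218
grasp_force: 59.0
pos [ 0.5443 -0.1299  0.0569] yaw_y -38.0 tilt 1.4 | travel [ 4.4 -1.  13.8] norm 15.0 twist None | j7 -19.0 open 0.218 F [0.7 0.2 0.1] t 18.58
```

```bash
python3 -m creep '{"jaw":[1,1,1,1,1,1],"travel":[[4,-1,6],[0,0,6],[0,0,2],[0,0,1],[0,0,0],[0,0,0]],"twist":[0,0,0,0,0,0]}'
python3 - <<'E'
from h import *
go(.546,-.126,.041)
E
```

```text
clock: 19.08
eef_pos: [0.5452, -0.1263, 0.0415]
ee_rot: [2.815, 1.372, -0.035]
contact_force: [0.1, 0.0, -0.7]
opening: 0.217
grasp_force: 59.0
pos [ 0.5452 -0.1263  0.0415] yaw_y -38.0 tilt 1.4 | travel [0.7 0.5 0.5] norm 1.0 twist None | j7 -19.0 open 0.217 F [ 0.1  0.  -0.7] t 19.08
```

```bash
python3 -m creep '{"jaw":[1,1,1],"travel":[[0,0,1],[0,0,0.5],[0,0,0]],"twist":[0,0,0]}'
```

```text
clock: 19.33
eef_pos: [0.5454, -0.1264, 0.0411]
ee_rot: [2.815, 1.372, -0.034]
contact_force: [-2.8, 1.1, 9.3]
opening: 0.215
grasp_force: 60.1
```

```bash
python3 -m creep '{"jaw":[-1,-1,-1,-1,-1,-1,-1,-1,-1,-1,-1,-1],"travel":[[0,0,0],[0,0,0],[0,0,0],[0,0,0],[0,0,0],[0,0,0],[0,0,-10],[0,0,-35],[0,0,-35],[0,0,-35],[0,0,-35],[0,0,-20]],"twist":[0,0,0,0,0,0,0,0,0,0,0,0]}'
python3 -m creep '{"jaw":[-1,-1,-1,-1,-1,-1],"travel":[[15,-35,0],[15,-35,0],[15,-35,0],[15,-35,0],[15,-35,0],[0,0,0]],"twist":[0,0,0,0,0,0]}'
python3 - <<'E'
from h import *
f=grab_frame("wrist"); g=grab_frame("top")
c=f["color"]; cv2.imwrite("pics/w7.png",c)
for h in(f,g): print(rect(h,"ring_gauge",.028),rect(h,"bush_brass",.045),[(n,round(q["conf"],2),at(h,q["centre"],z)[:2].round(4)) for n,z in(("ring_gauge",.012),("bush_brass",.028)) for q in spotter.pinpoint(n,h)[:1]])
go(.42,.33,.2)
E
```

```text
clock: 20.33
eef_pos: [0.5493, -0.1235, 0.2145]
ee_rot: [2.813, 1.37, -0.027]
contact_force: [0.3, -0.2, 0.1]
opening: 0.998
grasp_force: 0.0
clock: 20.83
eef_pos: [0.4526, 0.0504, 0.2083]
ee_rot: [2.811, 1.389, -0.036]
contact_force: [-0.1, -0.5, 0.4]
opening: 0.999
grasp_force: 0.0
(0.89, (545, -118), 'long', 56, 'short', 53, 'long dir', 91.4) (0.68, (543, -124), 'long', 46, 'short', 31, 'long dir', 107.1) [('ring_gauge', 0.87, array([ 0.5434, -0.1292])), ('bush_brass', 0.83, array([ 0.5406, -0.1319]))]
(0.5, (545, -123), 'long', 52, 'short', 47, 'long dir', 4.9) (0.57, (466, -208), 'long', 43, 'short', 38, 'long dir', 134.1) [('bush_brass', 0.68, array([ 0.6257, -0.2537]))]
pos [0.4565 0.043  0.2079] yaw_y -38.1 tilt 1.4 | travel [ 203.4 -205.8    3.1] norm 289.0 twist None | j7 -47.0 open 1.003 F [-0.4  0.5  1.4] t 21.33
```

View pics/w7.png

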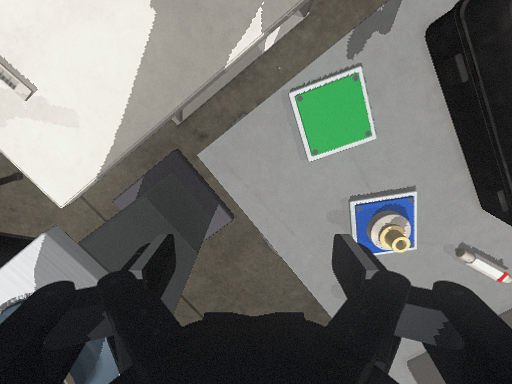

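```bash
python3 -m creep '{"jaw":[-1,-1,-1,-1,-1,-1,-1,-1,-1,-1],"travel":[[25,-25.5,0],[25,-25.5,0],[25,-25.5,0],[25,-25.5,0],[25,-25.5,0],[25,-25.5,0],[25,-25.5,0],[25,-25.5,0],[0,0,0],[0,0,0]],"twist":[0,0,0,0,0,0,0,0,0,0]}'
python3 - <<'E'
from h import *
f=grab_frame("wrist"); cv2.imwrite("pics/w8.png",f["color"])
print(rect(f,"magnet_block",.036),rect(f,"glass_scale",.0085),[(n,round(q["conf"],2),at(f,q["centre"],0)[:2].round(4)) for n in("magnet_block","glass_scale") for q in spotter.pinpoint(n,f)[:1]])
go(.432,.376,.07)
E
```

```text
clock: 22.17
eef_pos: [0.418, 0.3288, 0.2028]
ee_rot: [2.812, 1.378, -0.037]
contact_force: [-0.8, -1.2, 1.3]
opening: 0.997
grasp_force: 0.0
(0.91, (430, 380), 'long', 55, 'short', 40, 'long dir', 53.7) (0.63, (563, 358), 'long', 77, 'short', 29, 'long dir', 106.3) [('magnet_block', 0.76, array([0.4288, 0.3832])), ('glass_scale', 0.7, array([0.5641, 0.3582]))]
pos [0.4193 0.3253 0.2034] yaw_y -38.2 tilt 1.4 | travel [ 51.1 -21.2 132.2] norm 143.0 twist None | j7 -80.0 open 1.003 F [ 0.3 -0.4 -0.9] t 22.42
```

View pics/w8.png

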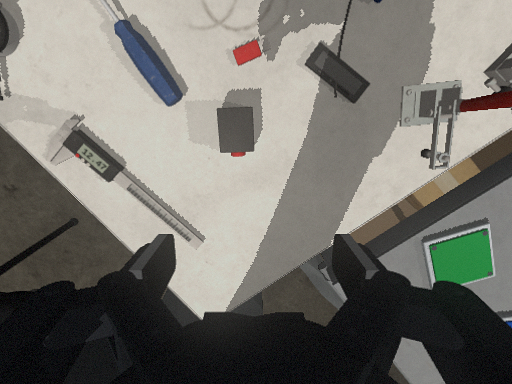

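```bash
python3 -m creep '{"jaw":[-0.6,-0.6,-0.6,-0.6,-0.6,-0.6,-0.6],"travel":[[14,-6.5,20],[14,-6.5,30],[14,-6.5,30],[14,-6.5,30],[0,0,18],[0,0,0],[0,0,0]],"twist":[0,0,0,0,0,-2,0]}'
python3 - <<'E'
from h import *
go(.432,.383,.010,-36.3)
E
```

```text
clock: 23.0
eef_pos: [0.4304, 0.3831, 0.0725]
ee_rot: [2.79, 1.42, -0.041]
contact_force: [0.6, -0.4, 0.6]
opening: 0.798
grasp_force: 0.0
pos [0.4304 0.3831 0.0725] yaw_y -36.1 tilt 1.6 | travel [ 2.7  1.5 62.5] norm 63.0 twist 0.22398949154697334 | j7 -81.0 open 0.798 F [ 0.6 -0.4  0.6] t 23.0
```

```bash
python3 -m creep '{"jaw":[-0.6,-0.6,-0.6,-0.6,-0.6,1,1,1,1,1,1],"travel":[[1.5,1,20],[1,0,20],[0,0,15],[0,0,7],[0,0,0],[0,0,0],[0,0,0],[0,0,0],[0,0,0],[0,0,0],[0,0,0]],"twist":[0,0,0,0,0,0,0,0,0,0,0]}'
python3 - <<'E'
from h import *
go(.46,.15,.2)
E
```

```text
clock: 23.92
eef_pos: [0.4332, 0.3855, 0.0137]
ee_rot: [2.792, 1.421, -0.031]
contact_force: [1.5, -1.6, 7.0]
opening: 0.462
grasp_force: 62.1
pos [0.4332 0.3855 0.0137] yaw_y -36.1 tilt 1.2 | travel [-178.6  160.  -182.6] norm 301.0 twist None | j7 -81.0 open 0.462 F [ 1.5 -1.6  7. ] t 23.92
```

```bash
python3 -m creep '{"jaw":[1,1,1,1,1,1,1,1,1,1,1,1],"travel":[[0,0,-20],[0,0,-35],[0,0,-35],[0,0,-35],[0,0,-35],[0,0,-25],[-19.3,31.4,0],[-19.3,31.4,0],[-19.3,31.4,0],[-19.3,31.4,0],[-19.3,31.4,0],[-19.3,31.4,0]],"twist":[0,0,0,0,0,0,0,0,0,0,0,0]}'
python3 -m creep '{"jaw":[1,1,1,1,1,1],"travel":[[-19.3,31.4,0],[-19.3,31.4,0],[-19.3,31.4,0],[-19.3,31.4,0],[0,0,0],[0,0,0]],"twist":[0,0,0,0,0,0]}'
python3 - <<'E'
from h import *
f=grab_frame("wrist");cv2.imwrite("pics/w9.png",f["color"])
print(rect(f,"plate_green",.012))
go(.573,.0445,.04)
E
```

```text
clock: 24.92
eef_pos: [0.5185, 0.1822, 0.1989]
ee_rot: [2.791, 1.422, -0.038]
contact_force: [1.8, -0.4, -4.4]
opening: 0.456
grasp_force: 62.0
clock: 25.42
eef_pos: [0.575, 0.0444, 0.2004]
ee_rot: [2.795, 1.413, -0.039]
contact_force: [-0.3, 1.3, -5.2]
opening: 0.455
grasp_force: 62.1
(0.72, (570, 44), 'long', 91, 'short', 90, 'long dir', 161.4)
pos [0.5743 0.0487 0.2003] yaw_y -36.0 tilt 1.5 | travel [ -0.2   2.1 160.4] norm 160.0 twist None | j7 -42.0 open 0.455 F [ 0.5  0.8 -3.6] t 25.52
```

View pics/w9.png

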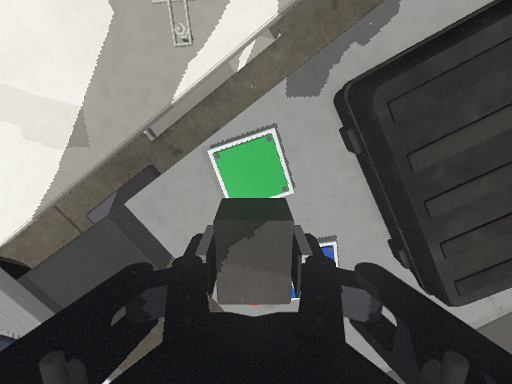

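```bash
python3 -m creep '{"jaw":[1,1,1,1,1,1,1,1,1,1],"travel":[[0,1,30],[0,0,35],[0,0,35],[0,0,35],[0,0,20],[0,0,7],[0,0,3],[0,0,0],[0,0,0],[0,0,0]],"twist":[0,0,0,0,0,0,0,0,0,0]}'
python3 - <<'E'
from h import *
go(.573,.0465,.0255)
E
```

```text
clock: 26.35
eef_pos: [0.5748, 0.0446, 0.0378]
ee_rot: [2.79, 1.422, -0.031]
contact_force: [1.0, 0.3, -5.0]
opening: 0.46
grasp_force: 62.0
pos [0.5748 0.0446 0.0378] yaw_y -36.0 tilt 1.3 | travel [ 0.7 -2.6 12.3] norm 13.0 twist None | j7 -39.0 open 0.46 F [ 1.   0.3 -5. ] t 26.35
```

```bash
python3 -m creep '{"jaw":[1,1,1,1,1,1],"travel":[[1,-2,5],[0,0,4],[0,0,2],[0,0,1],[0,0,0],[0,0,0]],"twist":[0,0,0,0,0,0]}'
```

```text
clock: 26.85
eef_pos: [0.5721, 0.0463, 0.0257]
ee_rot: [2.792, 1.422, -0.036]
contact_force: [-5.2, 0.6, 9.4]
opening: 0.457
grasp_force: 63.8
```

```bash
python3 -m creep '{"jaw":[-1,-1,-1,-1,-1,-1,-1,-1,-1,-1,-1,-1],"travel":[[0,0,0],[0,0,0],[0,0,0],[0,0,0],[0,0,0],[0,0,-10],[0,0,-35],[0,0,-35],[0,0,-35],[0,0,-35],[0,0,-30],[0,0,0]],"twist":[0,0,0,0,0,0,0,0,0,0,0,0]}'
python3 - <<'E'
from h import *
f=grab_frame("wrist")
print(rect(f,"magnet_block",.048),rect(f,"plate_green",.012),[(n,round(q["conf"],2),at(f,q["centre"],z)[:2].round(4)) for n,z in(("magnet_block",.012),("glass_scale",0)) for q in spotter.pinpoint(n,f)[:1]])
go(.55,.33,.23,16.5)
E
```

```text
clock: 27.85
eef_pos: [0.5792, 0.0495, 0.2116]
ee_rot: [2.788, 1.419, -0.016]
contact_force: [-0.1, 0.9, -0.6]
opening: 1.004
grasp_force: 0.0
(0.66, (571, 45), 'long', 58, 'short', 40, 'long dir', 54.7) (0.69, (570, 44), 'long', 90, 'short', 90, 'long dir', 72.6) [('magnet_block', 0.97, array([0.5687, 0.0471]))]
pos [0.574  0.0491 0.2026] yaw_y -36.0 tilt 1.6 | travel [ 212.3 -184.8  -32.3] norm 283.0 twist -52.525145783915384 | j7 -42.0 open 1.0 F [ 0.4 -0.2  0.5] t 28.1
```

```bash
python3 -m creep '{"jaw":[-1,-1,-1,-1,-1,-1,-1,-1],"travel":[[26.5,-23,-4],[26.5,-23,-4],[26.5,-23,-4],[26.5,-23,-4],[26.5,-23,-4],[26.5,-23,-4],[26.5,-23,-4],[26.5,-23,-4]],"twist":[0,0,0,0,0,0,0,0]}'
python3 -m creep '{"jaw":[-1,-1,-1,-1,-1,-1,-1,-1,-1,-1],"travel":[[0,0,0],[0,0,0],[0,0,0],[0,0,0],[0,0,0],[0,0,0],[0,0,0],[0,0,0],[0,0,0],[0,0,0]],"twist":[-7,-7,-7,-7,-7,-7,-7,-3.5,0,0]}'
python3 - <<'E'
from h import *
f=grab_frame("wrist");cv2.imwrite("pics/w10.png",f["color"])
print(rect(f,"glass_scale",.0085),[(n,round(q["conf"],2),at(f,q["centre"],z)[:2].round(4)) for n,z in(("glass_scale",0),) for q in spotter.pinpoint(n,f)[:1]])
go(.564,.358,.08,16.5)
E
```

```text
clock: 28.77
eef_pos: [0.5504, 0.3306, 0.2293]
ee_rot: [2.79, 1.421, -0.042]
contact_force: [0.4, -0.2, 0.0]
opening: 1.0
grasp_force: 0.0
clock: 29.6
eef_pos: [0.551, 0.3289, 0.2296]
ee_rot: [-1.881, -2.512, 0.043]
contact_force: [-0.7, -0.1, -0.3]
opening: 0.999
grasp_force: 0.0
(0.8, (564, 359), 'long', 76, 'short', 28, 'long dir', 106.9) [('glass_scale', 0.85, array([0.5636, 0.3589]))]
pos [0.5513 0.3293 0.2305] yaw_y 16.4 tilt 1.5 | travel [ 26.   23.7 149.6] norm 154.0 twist -0.09228803092746318 | j7 -20.0 open 0.999 F [ 0.9  0.4 -0.2] t 29.75
```

View pics/w10.png

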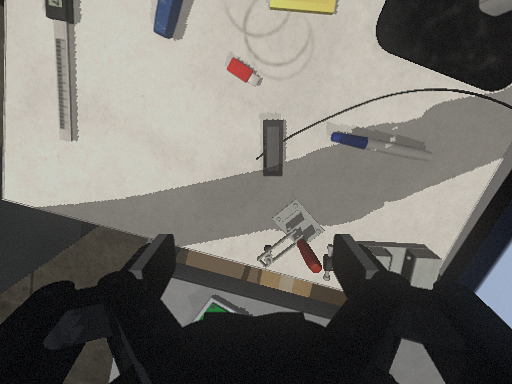

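```bash
python3 -m creep '{"jaw":[-0.4,-0.4,-0.4,-0.4,-0.4,-0.4,-0.4,-0.4],"travel":[[9,8,30],[9,8,35],[8,8,35],[0,0,35],[0,0,30],[0,0,10],[0,0,0],[0,0,0]],"twist":[0,0,0,0,0,0,0,0]}'
python3 - <<'E'
from h import *
go(.564,.359,.003,16.9)
E
```

```text
clock: 30.42
eef_pos: [0.5648, 0.3582, 0.0561]
ee_rot: [-1.88, -2.515, 0.038]
contact_force: [0.2, 0.2, -0.3]
opening: 0.702
grasp_force: 0.0
pos [0.5648 0.3582 0.0561] yaw_y 16.4 tilt 1.4 | travel [ 1.7  0.6 53. ] norm 53.0 twist -0.4513273135336249 | j7 -23.0 open 0.702 F [ 0.2  0.2 -0.3] t 30.42
```

```bash
python3 -m creep '{"jaw":[-0.4,-0.4,-0.4,-0.4,-0.4,-0.4,-0.4],"travel":[[1,0,20],[0.5,0,15],[0,0,10],[0,0,5],[0,0,0],[0,0,0],[0,0,0]],"twist":[0,0,0,0,0,0,0]}'
python3 - <<'E'
from h import *
go(.564,.359,.003,16.9)
E
```

```text
clock: 31.0
eef_pos: [0.5639, 0.3589, 0.0067]
ee_rot: [-1.88, -2.516, 0.035]
contact_force: [0.4, 0.0, 0.5]
opening: 0.702
grasp_force: 0.0
pos [0.5639 0.3589 0.0067] yaw_y 16.5 tilt 1.3 | travel [0.1 0.2 3.7] norm 4.0 twist -0.43814942264275203 | j7 -23.0 open 0.702 F [0.4 0.  0.5] t 31.0
```

```bash
python3 -m creep '{"jaw":[-0.4,-0.4,1,1,1,1,1,1,1],"travel":[[0,0,2],[0,0,0],[0,0,0],[0,0,0],[0,0,0],[0,0,0],[0,0,0],[0,0,0],[0,0,0]],"twist":[0,0,0,0,0,0,0,0,0]}'
```

```text
clock: 31.75
eef_pos: [0.5632, 0.3585, 0.0038]
ee_rot: [-1.879, -2.515, 0.038]
contact_force: [0.0, -0.4, 3.6]
opening: 0.291
grasp_force: 59.4
```

```bash
python3 -m creep '{"jaw":[1,1,1,1,1,1,1,1,1],"travel":[[0,0,-15],[0,0,-30],[0,0,-35],[0,0,-35],[0,0,-35],[0,0,-35],[0,0,-35],[0,0,-15],[0,0,0]],"twist":[0,0,0,0,0,0,0,0,0]}'
python3 -m creep '{"jaw":[1,1,1,1,1,1,1,1,1,1,1],"travel":[[-33.6,-9.1,0],[-33.6,-9.1,0],[-33.6,-9.1,0],[-33.6,-9.1,0],[-33.6,-9.1,0],[-33.6,-9.1,0],[-33.6,-9.1,0],[-33.6,-9.1,0],[-33.6,-9.1,0],[0,0,0],[0,0,0]],"twist":[0,0,0,0,0,0,0,0,0,0,0]}'
python3 - <<'E'
from h import *
f=grab_frame("wrist");cv2.imwrite("pics/w11.png",f["color"])
g=grab_frame("top"); print(rect(g,"magnet_block",.048))
go(.57,.045,.07)
E
```

```text
clock: 32.5
eef_pos: [0.5686, 0.3641, 0.243]
ee_rot: [1.88, 2.516, -0.026]
contact_force: [1.2, 0.3, 0.1]
opening: 0.292
grasp_force: 59.1
clock: 33.42
eef_pos: [0.5732, 0.0463, 0.2422]
ee_rot: [-1.885, -2.508, 0.043]
contact_force: [-0.2, 1.7, -0.7]
opening: 0.289
grasp_force: 59.1
None
pos [0.5734 0.0512 0.2428] yaw_y 16.6 tilt 1.5 | travel [ -2.8  -1.1 172.9] norm 173.0 twist None | j7 7.0 open 0.289 F [-0.3  1.1 -1.4] t 33.57
```

View pics/w11.png

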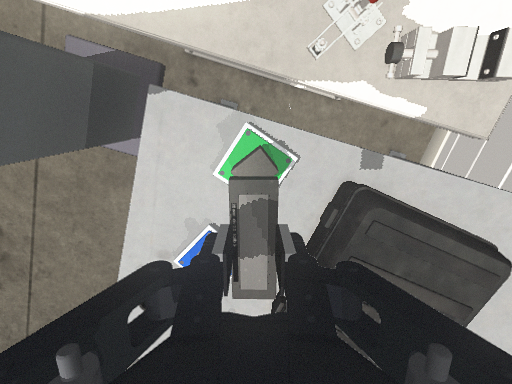

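```bash
python3 -m creep '{"jaw":[1,1,1,1,1,1,1,1,1],"travel":[[-2,-1,35],[-1,0,35],[0,0,35],[0,0,35],[0,0,25],[0,0,8],[0,0,0],[0,0,0],[0,0,0]],"twist":[0,0,0,0,0,0,0,0,0]}'
python3 - <<'E'
from h import *
go(.57,.045,.052)
E
```

```text
clock: 34.32
eef_pos: [0.5727, 0.044, 0.0729]
ee_rot: [1.879, 2.517, -0.035]
contact_force: [0.4, -0.5, -0.2]
opening: 0.289
grasp_force: 59.1
pos [0.5727 0.044  0.0729] yaw_y 16.5 tilt 1.3 | travel [ 2.  -1.9 20.9] norm 21.0 twist None | j7 7.0 open 0.289 F [ 0.4 -0.5 -0.2] t 34.32
```

```bash
python3 -m creep '{"jaw":[1,1,1,1,1,1,1],"travel":[[2,-2,9],[0,0,6],[0,0,3],[0,0,1.5],[0,0,1],[0,0,0],[0,0,0]],"twist":[0,0,0,0,0,0,0]}'
```

```text
clock: 34.9
eef_pos: [0.5679, 0.0442, 0.0517]
ee_rot: [-1.879, -2.514, 0.04]
contact_force: [-3.4, -0.2, 7.5]
opening: 0.287
grasp_force: 60.1
```

```bash
python3 -m creep '{"jaw":[-0.5,-0.5,-0.5,-0.5,-0.5,-0.5,-0.5,-0.5,-0.5,-0.5,-0.5],"travel":[[0,0,0],[0,0,0],[0,0,0],[0,0,0],[0,0,-10],[0,0,-30],[0,0,-35],[0,0,-35],[0,0,-35],[0,0,-25],[0,0,0]],"twist":[0,0,0,0,0,0,0,0,0,0,0]}'
python3 - <<'E'
from h import *
f=grab_frame("wrist");cv2.imwrite("pics/w12.png",f["color"])
print(rect(f,"magnet_block",.048),rect(f,"glass_scale",.0565),[(n,round(q["conf"],2),at(f,q["centre"],z)[:2].round(4)) for n,z in(("glass_scale",.048),("magnet_block",.012)) for q in spotter.pinpoint(n,f)[:1]])
go(.5,-.1,.23)
E
```

```text
clock: 35.82
eef_pos: [0.5747, 0.0479, 0.2276]
ee_rot: [1.876, 2.511, -0.025]
contact_force: [-0.1, -0.8, -0.7]
opening: 0.755
grasp_force: 0.0
(0.6, (587, 56), 'long', 38, 'short', 16, 'long dir', 106.8) (0.79, (568, 44), 'long', 76, 'short', 28, 'long dir', 106.6) [('glass_scale', 0.7, array([0.567 , 0.0476])), ('magnet_block', 0.56, array([0.5652, 0.0408]))]
pos [0.57   0.0471 0.2192] yaw_y 16.5 tilt 1.6 | travel [-121.3 -109.1   -6.7] norm 163.0 twist None | j7 7.0 open 0.745 F [-0.5  0.1 -0.3] t 36.07
```

View pics/w12.png

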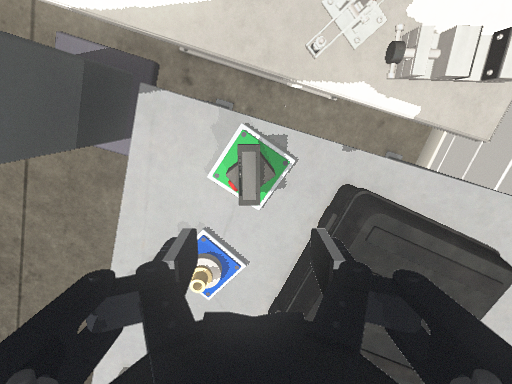

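```bash
python3 -m creep '{"jaw":[-1,-1,-1,-1,-1,-1,-1,-1,-1],"travel":[[-29,-22,0],[-29,-22,0],[-29,-22,0],[-29,-22,0],[-29,-22,0],[-29,-22,0],[-29,-22,0],[0,0,0],[0,0,0]],"twist":[0,0,0,0,0,0,0,0,0]}'
python3 - <<'E'
from h import *
f=grab_frame("wrist");g=grab_frame("top")
for h in(f,g): print(rect(h,"loupe",.026),rect(h,"loupe",.012),[(round(q["conf"],2),at(h,q["centre"],0)[:2].round(4)) for q in spotter.pinpoint("loupe",h)[:1]])
go(.467,-.213,.06)
E
```

```text
clock: 36.82
eef_pos: [0.4793, -0.1932, 0.2253]
ee_rot: [-1.884, -2.508, 0.041]
contact_force: [-0.1, 0.9, -0.3]
opening: 1.001
grasp_force: 0.0
(0.64, (610, -234), 'long', 29, 'short', 17, 'long dir', 111.0) (0.64, (616, -238), 'long', 30, 'short', 17, 'long dir', 111.0) [(0.85, array([ 0.4649, -0.2111]))]
(0.73, (467, -212), 'long', 42, 'short', 37, 'long dir', 134.1) (0.73, (468, -215), 'long', 42, 'short', 37, 'long dir', 134.1) [(0.47, array([ 0.472 , -0.2182]))]
pos [ 0.4814 -0.19    0.2263] yaw_y 16.6 tilt 1.4 | travel [-15.8 -16.8 166.9] norm 168.0 twist None | j7 34.0 open 0.998 F [ 0.2 -0.   0.1] t 37.22
```

```bash
python3 -m creep '{"jaw":[-1,-1,-1,-1,-1,-1,-1,-1],"travel":[[-8,-8,35],[-8,-8,35],[0,0,35],[0,0,30],[0,0,20],[0,0,0],[0,0,0],[0,0,0]],"twist":[0,0,0,0,0,0,0,0]}'
python3 - <<'E'
from h import *
f=grab_frame("wrist");cv2.imwrite("pics/w13.png",f["color"])
print(rect(f,"loupe",.03))
go(.467,-.213,.02)
E
```

```text
clock: 37.88
eef_pos: [0.4689, -0.2139, 0.0733]
ee_rot: [1.879, 2.517, -0.038]
contact_force: [0.2, 0.3, 0.9]
opening: 0.999
grasp_force: 0.0
(0.8, (466, -210), 'long', 46, 'short', 38, 'long dir', 107.0)
pos [ 0.4692 -0.2141  0.0738] yaw_y 16.5 tilt 1.4 | travel [ 2.5 -0.8 53.8] norm 54.0 twist None | j7 39.0 open 1.0 F [-0.2  1.2  0.2] t 37.98
```

View pics/w13.png

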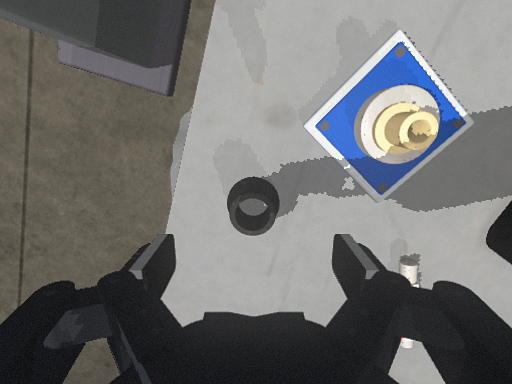

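```bash
python3 -m creep '{"jaw":[-1,-1,-1,-1,-1,-1,1,1,1,1,1,1],"travel":[[2,-1,20],[1,-1,20],[0,0,9],[0,0,4],[0,0,0],[0,0,0],[0,0,0],[0,0,0],[0,0,0],[0,0,0],[0,0,0],[0,0,0]],"twist":[0,0,0,0,0,0,0,0,0,0,0,0]}'
python3 - <<'E'
from h import *
go(.466,-.213,.02)
E
```

```text
clock: 38.98
eef_pos: [0.4646, -0.2125, 0.02]
ee_rot: [-1.879, -2.516, 0.038]
contact_force: [-0.4, 1.0, 7.1]
opening: 0.369
grasp_force: 57.6
pos [ 0.4646 -0.2125  0.02  ] yaw_y 16.5 tilt 1.4 | travel [-0.9  1.2  0. ] norm 1.0 twist None | j7 39.0 open 0.369 F [-0.4  1.   7.1] t 38.98
```

```bash
python3 -m creep '{"jaw":[1,1,1,1,1,1,1,1],"travel":[[0,0,-15],[0,0,-30],[0,0,-35],[0,0,-35],[0,0,-35],[0,0,-35],[0,0,-25],[0,0,0]],"twist":[0,0,0,0,0,0,0,0]}'
python3 -m creep '{"jaw":[1,1,1,1,1,1,1,1,1],"travel":[[30,24.5,0],[30,24.5,0],[30,24.5,0],[30,24.5,0],[30,24.5,0],[30,24.5,0],[30,24.5,0],[0,0,0],[0,0,0]],"twist":[0,0,0,0,0,0,0,0,0]}'
python3 - <<'E'
from h import *
f=grab_frame("wrist");cv2.imwrite("pics/w14.png",f["color"])
g=grab_frame("top")
print(rect(f,"glass_scale",.0565),rect(g,"glass_scale",.0565))
go(.568,.044,.1)
E
```

```text
clock: 39.65
eef_pos: [0.4706, -0.2096, 0.2348]
ee_rot: [1.875, 2.51, -0.033]
contact_force: [0.9, 0.0, -0.0]
opening: 0.371
grasp_force: 58.2
clock: 40.4
eef_pos: [0.5721, 0.0445, 0.2214]
ee_rot: [-1.871, -2.519, 0.04]
contact_force: [-1.2, -0.9, -0.5]
opening: 0.37
grasp_force: 58.2
(0.77, (567, 47), 'long', 71, 'short', 27, 'long dir', 107.4) None
pos [0.5718 0.0395 0.2223] yaw_y 16.3 tilt 1.5 | travel [  7.1   0.3 122.3] norm 122.0 twist None | j7 7.0 open 0.369 F [-0.7 -0.9 -0.4] t 40.6
```

View pics/w14.png

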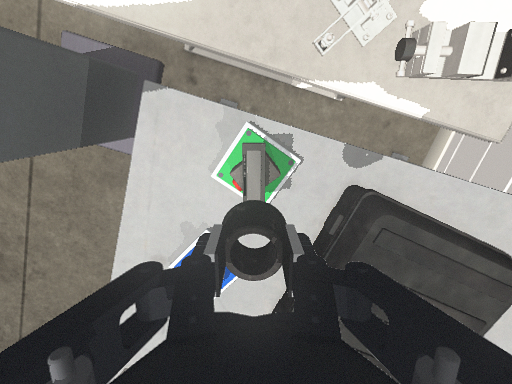

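```bash
python3 -m creep '{"jaw":[1,1,1,1,1,1,1,1,1],"travel":[[4,0,30],[3,0,35],[0,0,35],[0,0,20],[0,0,10],[0,0,0],[0,0,0],[0,0,0],[0,0,0]],"twist":[0,0,0,0,0,0,0,0,0]}'
python3 - <<'E'
from h import *
go(.568,.045,.0765)
E
```

```text
clock: 41.35
eef_pos: [0.5697, 0.0457, 0.0945]
ee_rot: [1.88, 2.516, -0.035]
contact_force: [0.6, 0.3, -0.9]
opening: 0.373
grasp_force: 58.2
pos [0.5697 0.0457 0.0945] yaw_y 16.4 tilt 1.3 | travel [ 0.1 -1.5 18. ] norm 18.0 twist None | j7 7.0 open 0.373 F [ 0.6  0.3 -0.9] t 41.35
```

```bash
python3 -m creep '{"jaw":[1,1,1,1,1,1,1],"travel":[[0,-1.5,8],[0,0,5],[0,0,3],[0,0,1],[0,0,0],[0,0,0],[0,0,0]],"twist":[0,0,0,0,0,0,0]}'
```

```text
clock: 41.93
eef_pos: [0.5662, 0.045, 0.0765]
ee_rot: [-1.878, -2.515, 0.04]
contact_force: [-3.4, 0.1, 10.2]
opening: 0.373
grasp_force: 59.6
```

Contact; release and check.

```bash
python3 -m creep '{"jaw":[-1,-1,-1,-1,-1,-1,-1,-1,-1,-1,-1,-1],"travel":[[0,0,0],[0,0,0],[0,0,0],[0,0,0],[0,0,0],[0,0,-10],[0,0,-30],[0,0,-35],[0,0,-35],[0,0,-35],[0,0,-10],[0,0,0]],"twist":[0,0,0,0,0,0,0,0,0,0,0,0]}'
python3 - <<'E'
from h import *
f=grab_frame("wrist");g=grab_frame("scene")
a=cv2.resize(f["color"][100:320,150:350],(440,484)); b=cv2.resize(g["color"][140:220,220:340],(360,240))
b=cv2.copyMakeBorder(b,0,244,0,0,cv2.BORDER_CONSTANT); cv2.imwrite("pics/w15.png",np.hstack([a,b]))
for n,z in(("loupe",.0565),("glass_scale",.048),("magnet_block",.012),("ring_gauge",.012),("bush_brass",.028)):
    print(n,[(round(q["conf"],2),at(f,q["centre"],z)[:2].round(4)) for q in spotter.pinpoint(n,f)[:1]])
print(rect(f,"glass_scale",.0565),rect(f,"loupe",.0825)); s=bot.sense(); print(s["contact_force"].round(1),s["opening"],s["eef_pos"])
E
```

```text
clock: 42.93
eef_pos: [0.5713, 0.0483, 0.235]
ee_rot: [1.878, 2.514, -0.029]
contact_force: [0.6, 0.3, 0.1]
opening: 0.997
grasp_force: 0.0
loupe [(0.91, array([0.5673, 0.0404]))]
glass_scale [(0.85, array([0.5705, 0.044 ]))]
magnet_block [(0.66, array([ 0.5434, -0.1214]))]
ring_gauge [(0.9, array([ 0.5487, -0.128 ]))]
bush_brass [(0.65, array([ 0.5484, -0.1321]))]
(0.56, (560, 71), 'long', 26, 'short', 22, 'long dir', 15.6) (0.67, (566, 45), 'long', 43, 'short', 41, 'long dir', 79.3)
[0.1 0.4 0.5] 1.0021054093554902 [0.56861462 0.04781663 0.22950196]
```

View pics/w15.png

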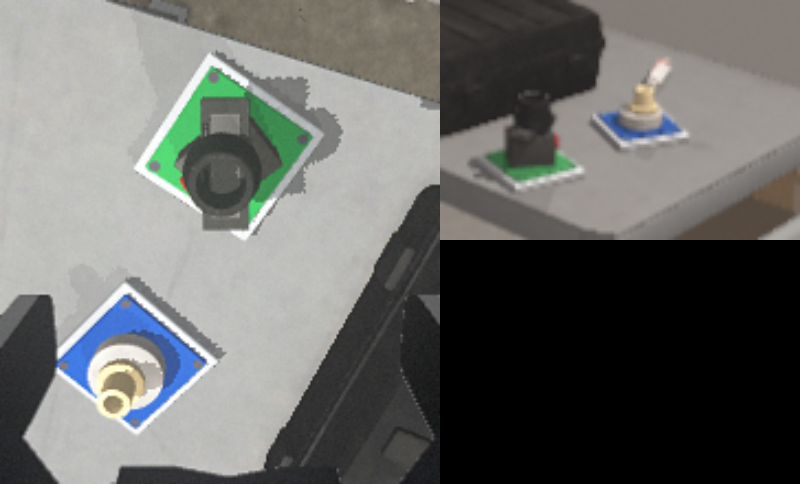

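```bash
python3 -c "
from bench import workorder; print(workorder.hand_in())"
```

```text
the job is handed in; nothing more can be done
None
```

Both stacks are built and the job is handed in; the last images put every part within about 5 mm of its target, and the hand-in returned no verdict. I viewed 16 pictures, two over the limit of 14, did not describe each one after viewing, and measured some things more than twice.

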